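# Load the disinfection tray and slide it under the lamp

### The job

Slide the steel tray out from under the lamp hood so that its pan lies wholly on the dark loading mat, and put every used bench thing that is there (slide box, specimen pot, tube block, timer, forceps) into it. Then slide the loaded tray back under the hood until its pan lies squarely and wholly on the white tile, and last of all push the lamp's switch lever fully over. Slide the tray, never lift or tip it, and leave the bowl, the tube rack and the reagent jar where they are.

Things in the scene. Friction and masses are not known exactly. Their poses are not given: they have to be found in the camera images.
- tray: Open steel tray, 0.6 kg. Pan 166 (x) by 186 (y) mm outside, 25 high, walls and floor 3. Origin: centre of the pan's underside, z up. A tongue (4 thick, 40 wide) runs 61 mm out from the middle of its -y wall and bears an upright black fin, 14 mm thick along x, 34 long along y, top at 66: pinch it across x from above to drag. Starts empty under the hood, fin pointing out to hood -y.
- tray_grip (a point): Point on the tray's fin for the grip: on the fin's centre line, 50 mm above the tray's underside, 133 mm from the tray's origin along its -y.
- hood: Fixed white lamp hood. Origin: on the bench at the centre of the white tile (190 mm in x, 212 in y, flush). Posts (100 mm long in y) at x = -97 and +97 leave a 194 mm gap; the lamp housing on them (238 in x, y -50 to +50) has its underside at 112 mm, top at 158. The tray goes through along hood y, fin last, tray axes parallel to hood axes.
- mat: Dark loading mat, flush with the bench (no step), 210 mm along its x by 230 along its y, on the open bench on the hood's -y side. Origin: its centre. The tray's axes are to lie roughly along the mat's, the pan wholly on the mat; the fin and tongue may hang over the edge.
- switch (a joint): Black toggle lever on top of the lamp housing. 0 = fully off (leaning 0.5 rad to the hood's -x), 1.0 = fully on (leaning 0.5 rad to the hood's +x); swings in the hood's x-z plane and stays where it is left; starts near off. Push its tip towards hood +x.
- switch_tip (a point): Centre of the 26 mm ball at the tip of the switch lever (10 mm rod), 70 mm from its pivot, which lies 180 mm straight above the hood's origin on a grey base 70 x 50 mm whose top is 183 mm above the bench. A light push moves it (about 1 N).
- slidebox: Closed white box for glass slides, 82 x 38 x 30 mm (its x, y, z), 0.08 kg. Origin: centre of its underside. May be absent (None).
- pot: Squat round specimen pot with a grey screw cap, 52 mm across, 40 mm high, 0.07 kg. Origin: centre of its underside. May be absent (None).
- block: Bare aluminium tube block with four dark holes in its top, 68 x 32 x 34 mm (its x, y, z), 0.16 kg. Origin: centre of its underside. May be absent (None).
- timer: Grey bench timer with a small screen and two buttons on top, 64 x 38 x 26 mm (its x, y, z), 0.07 kg. Origin: centre of its underside. May be absent (None).
- forceps: Steel forceps lying flat, 130 mm long along its x (-65 to +65), 12 mm high; 14 mm wide for x below -15 mm, 10 mm wide for x -15 to +37, 6 mm wide at the tip. Origin: underside at mid length; grip it at x = -15 mm or less. 0.05 kg. May be absent (None).
- bowl: Bystander: steel bowl, 100 mm across, 45 mm high; leave alone. Origin: centre of underside.
- rack: Bystander: tube rack, 110 x 200 mm (its x, y), 50 mm high with clear tubes to 92 mm; leave alone. Origin: centre of underside.
- reagent: Bystander: white jar, 56 mm across, 115 mm high; leave alone. Origin: centre of underside.
Not all that is in view belongs to the job. Leave any red or yellow look-alike of the pot alone. Leave any turquoise look-alike of the timer alone.

How it is judged:
By the outcome, as a careful person would: the job done as asked, in the order asked, and still so for the second after the job is handed in, with the robot touching nothing.
Of slidebox, pot, block, timer, forceps only 3 to 5 are there at a start; the rules pass over those that are not, and their reading is None.
At some moment in a run one of slidebox, pot, block, timer, forceps may be knocked a few centimetres aside while the robot is not near it.
Once in a run the grip may slacken for a moment while it holds something.
It also fails if it takes over 210 s, if anything falls off the work surface, if the arm or the gripper's body presses on something with over 40 N, if the wrist force passes 120 N, or if a joint passes its speed limit or range.

### The arm

A 6-joint arm with a two-finger parallel gripper is mounted at the origin on the work surface. World frame = base frame: x ahead of the robot, y to its left, z up, the work surface at z = 0. Lengths are in m, angles in rad, forces in N, time in s.
With the tool pointing down it reaches from about 0.35 to 0.975 m from the base axis. Payload 4.9 kg.
Tool frame: the origin (TCP) lies at the very end of the fingers, on their centre line; the grasp point (between the pads) lies 19 mm behind it; z points along the fingers, y is the line along which they close (so a half turn about z gives the same grasp; the last joint's range is limited). The gripper opens to 85 mm and grips with 20 to 120 N. Pads are 22 mm wide; open, the fingers measure 114 mm over their backs; the gripper's body (76 mm by 85 mm) begins 54 mm behind the grasp point. The pads swing forward as they close: fully open they stand 13 mm farther back than shut.
Start: joints at [-1.283, 0.053, 1.613, -0, 1.476, -0.119], TCP at [0.247, -0.574, 0.231] pointing down, gripper open.
Joint ranges: [-3.01, 3.01], [-1.01, 2.22], [0.06, 2.58], [-1.02, 4.17], [0.09, 2.62], [-3.14, 3.14]. Speed limits (rad/s): [2.57, 2.57, 3.14, 3.14, 3.14, 3.14].

### API

Orientations are given as a rotation vector (axis times angle).
In Python, from rig import monitor, capture, camera_params, ctrl gives the robot as it stands.
- The arm moves only by the tool apply_moves, never from a script. Its argument "increments" is one flat list of numbers, 6 for each row, row after row: the shift along the world's x, y, z in m, then the turn, a rotation vector about the world's x, y, z in rad. In form: [x, y, z, wx, wy, wz, x, y, z, wx, wy, wz, ...]. A call has 1 to 20 rows; each row shifts and turns the commanded pose from where the row before left it; what a row does not reach is not made up. A row lasts 1/12 s, in which the tool goes at most 41.7 mm and 7.16 degrees, less where a joint would pass 70% of its speed; a pose out of reach is approached as far as the arm can. A call is refused whole if a number of a shift passes 0.0417 or a number of a turn 0.125, either way. A call with a gripper value outside its range is refused whole. "jaw" is the opening, from -1 (shut) to 1 (fully open), set as the call begins (left out, the last holds). The fingers move at their own pace and stop on an object; the grip force is fixed at half the most. Time passes only in rows, so rows that do not move let the fingers close. It gives the time, the measured TCP pose, the force, the opening and the grip force at its end, in the units of the state.
- monitor.read_state(): the state, without advancing time (a new reading comes with each control period).
- capture(name): name is "scene" or "top" or "wrist"; returns the picture (480x640x3 uint8, red, green, blue); there is no depth.
- camera_params(name): a dict with "intrinsics" (3x3 intrinsics, pixels), "R" (3x3) and "t" (3): a world point X has camera coordinates R X + t; the wrist camera has in their place "tool_from_camera" (4x4, takes a point from camera to tool coordinates, whose origin is the TCP and whose axes are the flange's). Camera axes: x right, y down, z forward; pixel columns grow to the right and rows downward; lengths in m; the calibration is good to about 2 mm. A picture is of the moment at which its call begins: read the wrist's pose just before it. camera_params takes no time and is no camera call.
- ctrl.sign_off(): hands the job in; it is judged then, once.
The state is a dict: "time": time; "joint_positions": joint angles; "joint_vel": joint speeds; "tau": joint torques, N m; "eef_pos": TCP position; "tool_rot": TCP orientation; "wrist_force": force on the tool from outside, world axes, zero at the start; "wrist_torque": the same for the moment, N m; "width": finger opening in m; "gripper_force": force on a finger pad.
Only numpy, scipy, OpenCV 4.12 (cv2) and the standard library are available. Lean on these libraries where they do the work, as an engineer would, in place of code of your own. Each camera call takes 0.05 s, during which the arm holds its last target. There are 200 camera calls.

## Working session

There is one attempt and no reset: what is moved stays moved. The work goes in short steps, Python scripts to look and compute and a tool call to move; the robot and the scene stay as the last step left them, time stands still between calls to the robot, and variables do not carry over. Pictures are saved under pics/ and viewed, at most 14 in all, crops included, and the job is handed in when it is done.

Besides the shell and the picture viewer there is one more tool, called after "Call:" as name(argument=value, ...), one argument or row to a line, values as JSON. apply_moves: Moves the arm, as the interface text tells. Its arguments: {"type":"object","properties":{"increments":{"type":"array","items":{"type":"number"}},"jaw":{"type":"number"}},"required":["increments"]}

```bash
ls; mkdir -p pics; python3 - <<'E'
from rig import monitor, capture, camera_params, ctrl
import cv2, numpy as np
np.set_printoptions(precision=4,suppress=True)
print(monitor.read_state())
for n in ("scene","top"):
    cv2.imwrite(f"pics/{n}0.png",capture(n)[:,:,::-1]); p=camera_params(n); print(n,p)
print(camera_params("wrist"))
E
```

```text
pics
{'time': 0.0, 'joint_positions': array([-1.283 ,  0.0534,  1.6143,  0.    ,  1.476 , -0.119 ]), 'joint_vel': array([ 0.    , -0.0025,  0.0005,  0.0008,  0.0007, -0.001 ]), 'tau': array([  0.0017, -39.3678, -37.018 ,  -0.    ,   0.0071,   0.    ]), 'eef_pos': array([ 0.2471, -0.5734,  0.23  ]), 'tool_rot': array([-3.0748, -0.6342,  0.0002]), 'wrist_force': array([ 0.2519,  0.5635, -0.1508]), 'wrist_torque': array([-0.0258,  0.0155, -0.0309]), 'gripper_force': 0.0, 'width': 0.0851668493427839}
scene {'intrinsics': array([[453.1769,   0.    , 318.1709],
       [  0.    , 453.1769, 239.642 ],
       [  0.    ,   0.    ,   1.    ]]), 'R': array([[ 0.5658,  0.8244,  0.0148],
       [ 0.5433, -0.3593, -0.7587],
       [-0.6202,  0.4373, -0.6512]]), 't': array([-0.2669, -0.2604,  1.6104])}
top {'intrinsics': array([[442.3857,   0.    , 313.9228],
       [  0.    , 442.3857, 239.0443],
       [  0.    ,   0.    ,   1.    ]]), 'R': array([[-0.0227, -0.9997, -0.0122],
       [-0.9971,  0.0235, -0.0719],
       [ 0.0722,  0.0105, -0.9973]]), 't': array([-0.0801,  0.6442,  1.256 ])}
{'intrinsics': array([[357.9394,   0.    , 321.8122],
       [  0.    , 357.9394, 232.4816],
       [  0.    ,   0.    ,   1.    ]]), 'tool_from_camera': array([[-0.0005, -0.9552, -0.2958,  0.0761],
       [ 1.    , -0.0006,  0.0004, -0.0006],
       [-0.0006, -0.2958,  0.9552, -0.1429],
       [ 0.    ,  0.    ,  0.    ,  1.    ]])}
```

View pics/top0.png

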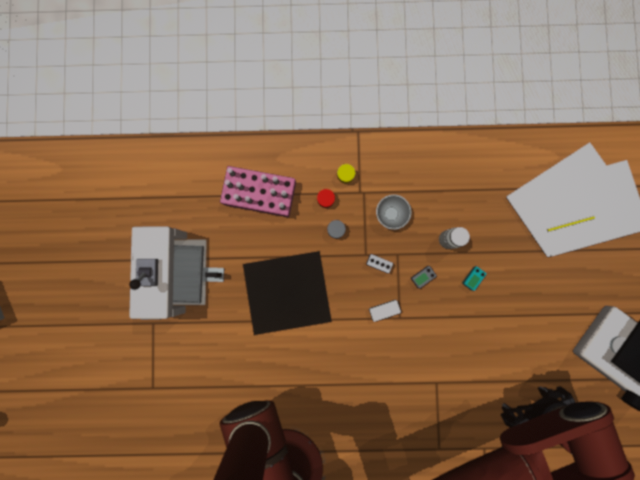

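View pics/scene0.png

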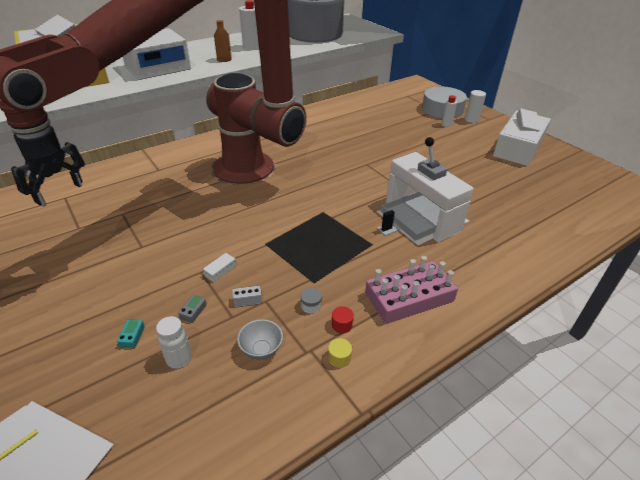

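The top view shows the hood at about (160,272) px and the mat at about (287,293). The slide box is at (385,311), the block at (380,264), the pot at (337,229) and the timer at (424,277). The red and yellow pots and the turquoise timer are look-alikes, and I can't see any forceps so far. Next I'll enlarge the crop.

```bash
cat > h.py <<'E'
import numpy as np, cv2
from scipy.spatial.transform import Rotation as Ro
from rig import monitor, capture, camera_params, ctrl
np.set_printoptions(precision=4,suppress=True)
def ray(n,uv,z=0.,st=None):
    p=camera_params(n); d=np.linalg.inv(p["intrinsics"])@np.array([*uv,1.])
    if n=="wrist":
        T=p["tool_from_camera"]; R=Ro.from_rotvec(st["tool_rot"]).as_matrix()
        o=R@T[:3,3]+st["eef_pos"]; w=R@T[:3,:3]@d
    else:
        o=-p["R"].T@p["t"]; w=p["R"].T@d
    return o+w*(z-o[2])/w[2]
def proj(n,X,st=None):
    p=camera_params(n); X=np.asarray(X,float)
    if n=="wrist":
        T=p["tool_from_camera"]; R=Ro.from_rotvec(st["tool_rot"]).as_matrix()
        c=T[:3,:3].T@(R.T@(X-st["eef_pos"])-T[:3,3])
    else: c=p["R"]@X+p["t"]
    q=p["intrinsics"]@c; return q[:2]/q[2]
def crop(img,name,x0,y0,x1,y1,k):
    c=cv2.resize(img[y0:y1,x0:x1],None,fx=k,fy=k,interpolation=cv2.INTER_CUBIC); cv2.imwrite(f"pics/{name}.png",c)
E
python3 - <<'E'
from h import *
im=cv2.imread("pics/top0.png")
a=cv2.resize(im[210:350,120:340],None,fx=3.6,fy=3.6,interpolation=cv2.INTER_CUBIC)
b=cv2.resize(im[205:331,310:508],None,fx=3.6,fy=3.6,interpolation=cv2.INTER_CUBIC)
cv2.imwrite("pics/t1.png",a);cv2.imwrite("pics/t2.png",b)
E
```

```text
(no output)
```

View pics/t1.png

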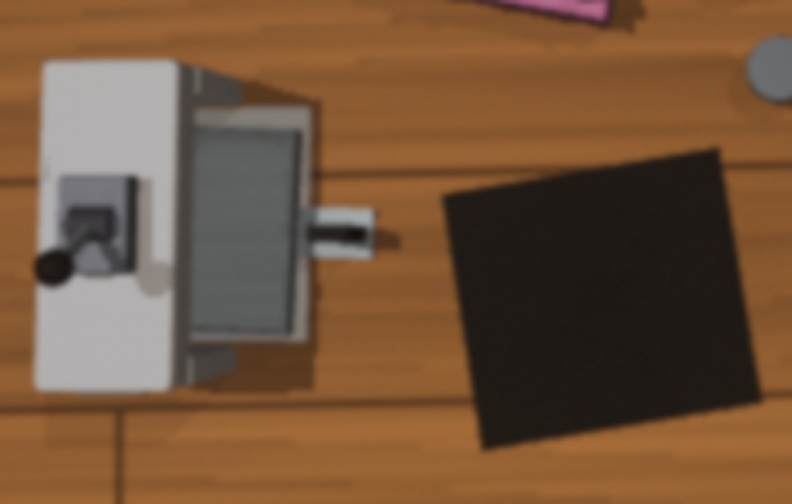

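View pics/t2.png

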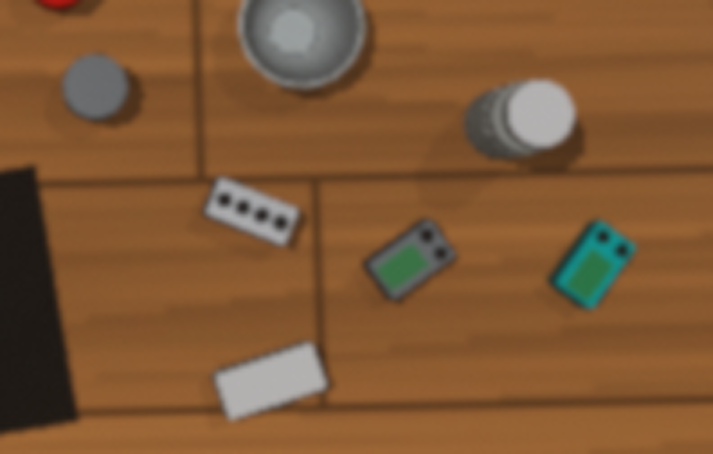

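Crop 1 shows the mat corners at (443,195), (718,150), (762,402) and (484,449). The tile's front edge runs from (308,106) to (308,341), and the tongue's end from (375,207) to (373,259). The housing top corners are also visible. Crop 2 shows the tops of the pot, block, timer and slide box clearly. I still see no forceps.

```bash
python3 - <<'E'
from h import *
def m(name,pts,z,off):
    P=np.array([ray("top",(x/3.6+off[0]-.36,y/3.6+off[1]-.36),z)[:2] for x,y in pts])
    print(name,"c",P.mean(0));
    if len(P)==4:
        print("  sides",np.linalg.norm(P-np.roll(P,-1,0),axis=1)); e=P[1]-P[0]+P[2]-P[3]; print("  ang deg",np.degrees(np.arctan2(e[1],e[0])))
    else: print(P)
A=(120,210);B=(310,205)
m("mat",[(443,195),(718,150),(762,402),(484,449)],0,A)
m("housing",[(44,61),(180,61),(170,390),(35,388)],.158,A)
m("tile front",[(312,106),(308,341)],0,A)
m("tongue end",[(375,207),(373,259)],.004,A)
m("pan front wall",[(300,128),(292,335)],.025,A)
m("switch base",[(59,177),(136,177),(133,272),(59,272)],.183,A)
m("ball",[(53,267)],.24,A)
m("fin",[(312,236),(366,236)],.066,A)
m("pot",[(96,87)],.04,B)
m("block",[(218,178),(301,207),(289,246),(205,215)],.034,B)
m("timer",[(365,264),(427,221),(455,257),(395,300)],.026,B)
m("slidebox",[(214,374),(313,342),(329,382),(231,418)],.03,B)
print("top cam", -camera_params("top")["R"].T@camera_params("top")["t"])
for n,u,z in (("bowl",(394,212),.045),("reagent",(457,238),.115),("red",(326,198),.04),("yel",(346,173),.04),("teal",(475,279),.026),("rack",(259,191),.05)): print(n,ray("top",u,z))
E
```

```text
mat c [ 0.4894 -0.0119]
  sides [0.2273 0.2063 0.2273 0.2075]
  ang deg -81.88063280245905
housing c [0.5576 0.3302]
  sides [0.0987 0.2352 0.0966 0.234 ]
  ang deg -91.71309081193974
tile front c [0.5557 0.2249]
[[0.6512 0.2228]
 [0.4602 0.227 ]]
tongue end c [0.5463 0.1718]
[[0.5674 0.1708]
 [0.5253 0.1728]]
pan front wall c [0.5493 0.2297]
[[0.6318 0.2262]
 [0.4669 0.2333]]
switch base c [0.5572 0.3279]
  sides [0.0544 0.0664 0.052  0.0665]
  ang deg -91.29902657353593
ball c [0.5293 0.3347]
[[0.5293 0.3347]]
fin c [0.5448 0.1855]
[[0.5452 0.2065]
 [0.5443 0.1646]]
pot c [ 0.6687 -0.1597]
[[ 0.6687 -0.1597]]
block c [ 0.5675 -0.2816]
  sides [0.0693 0.0323 0.0704 0.0311]
  ang deg -111.14955679359718
timer c [ 0.5259 -0.406 ]
  sides [0.0602 0.0358 0.0588 0.0367]
  ang deg -56.466103924287175
slidebox c [ 0.4355 -0.2923]
  sides [0.0821 0.0335 0.0823 0.0367]
  ang deg -72.39752422892026
top cam [ 0.5499 -0.1084  1.2981]
bowl [ 0.7124 -0.3248  0.045 ]
reagent [ 0.6293 -0.4781  0.115 ]
red [ 0.7582 -0.1325  0.04  ]
yel [ 0.8294 -0.1918  0.04  ]
teal [ 0.5169 -0.5517  0.026 ]
rack [0.7814 0.0584 0.05  ]
```

Call:
apply_moves(
  increments=[0.0149,0.038,0,0,0,0.0562,0.0149,0.038,0,0,0,0.0562,0.0149,0.038,0,0,0,0.0562,0.0149,0.038,0,0,0,0.0562,0.0149,0.038,0,0,0,0.0562,0.0149,0.038,0,0,0,0.0562,0.0149,0.038,0,0,0,0.0562,0.0149,0.038,0,0,0,0.0562,0.0149,0.038,0,0,0,0.0562,0.0149,0.038,0,0,0,0.0562,0.0149,0.038,0,0,0,0.0562,0.0149,0.038,0,0,0,0.0562,0.0149,0.038,0,0,0,0.0562,0.0149,0.038,0,0,0,0.0562,0.0149,0.038,0,0,0,0.0562,0.0149,0.038,0,0,0,0.0562,0.0149,0.038,0,0,0,0.0562,0.0149,0.038,0,0,0,0.0562,0.0149,0.038,0,0,0,0.0562,0.0149,0.038,0,0,0,0.0562],
  jaw=1,
)

```text
time: 1.77
eef_pos: [0.5453, 0.1882, 0.2307]
tool_rot: [-2.262, -2.18, 0.001]
wrist_force: [-0.4, -0.7, 0.5]
width: 0.0856
gripper_force: 0.0
```

```bash
python3 - <<'E'
from h import *
st=monitor.read_state(); im=capture("wrist")[:,:,::-1]
cv2.imwrite("pics/w1.png",im)
R=Ro.from_rotvec(st["tool_rot"]).as_matrix()
print(st["time"],st["eef_pos"],R[:,0],R[:,2],st["joint_positions"])
print("fin expected",proj("wrist",(.546,.19,.066),st))
E
```

```text
1.7667 [0.5453 0.1882 0.2307] [ 0.0367  0.9993 -0.0003] [-0.0007 -0.0003 -1.    ] [ 0.2034 -0.0603  1.7267 -0.0001  1.476   0.2401]
fin expected [322.3439 209.7541]
```

View pics/w1.png

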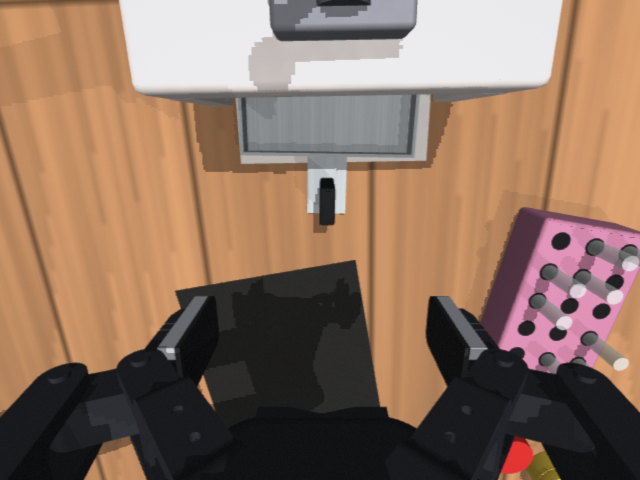

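The wrist view shows the fin's top at about (327,209), the tongue's end at (307–345,213) and the tile's front corners at (240,163) and (428,160). The pan's front rim corners are at about (243,153) and (413,157).

```bash
python3 - <<'E'
from h import *
st=monitor.read_state()
for n,u,z in (("fin",(327,209),.066),("finfront",(327,224),.066),("tongueL",(307,213),.004),("tongueR",(345,213),.004),("tileL",(240,163),0),("tileR",(428,160),0),("panL",(243,153),.025),("panR",(413,157),.025)): print(n,ray("wrist",u,z,st))
E
```

```text
fin [0.5516 0.1971 0.066 ]
finfront [0.5512 0.1834 0.066 ]
tongueL [0.5307 0.1789 0.004 ]
tongueR [0.571  0.1776 0.004 ]
tileL [0.4638 0.2329 0.    ]
tileR [0.6572 0.23   0.    ]
panL [0.4733 0.2447 0.025 ]
panR [0.6354 0.2359 0.025 ]
```

Call:
apply_moves(
  increments=[0.001,0.001,-0.03,0,0,0,0.001,0.001,-0.03,0,0,0,0.001,0.001,-0.03,0,0,0,0.001,0.002,-0.03,0,0,0,0,0,-0.02,0,0,0,0,0,0,0,0,0,0,0,0,0,0,0],
)

```text
time: 2.4
eef_pos: [0.548, 0.1907, 0.0897]
tool_rot: [-2.264, -2.175, 0.005]
wrist_force: [0.5, -0.5, -0.3]
width: 0.0852
gripper_force: 0.0
```

```bash
python3 - <<'E'
from h import *
st=monitor.read_state(); im=capture("wrist")[:,:,::-1]
print(st["eef_pos"],proj("wrist",(.549,.195,.066),st))
crop(im,"w2",200,60,460,255,3)
E
```

```text
[0.548  0.1907 0.0897] [323.0655 270.8523]
```

View pics/w2.png

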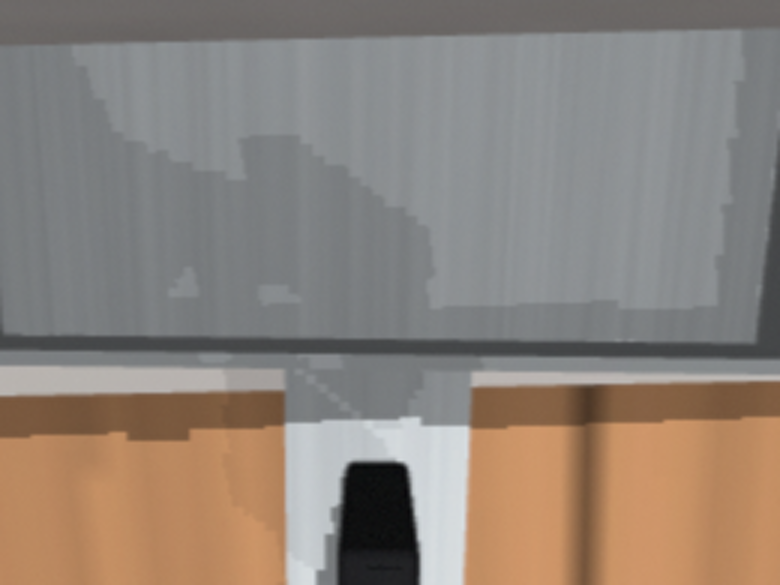

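The close view shows the fin's +y face, with its top edge at crop (379,550), which is (326,243) in the full picture. The foot of that face is at crop (377,463), which is (326,214).

```bash
python3 - <<'E'
from h import *
st=monitor.read_state()
f=lambda x,y,z:print(ray("wrist",(200+x/3-.33,60+y/3-.33),z,st))
f(379,550,.066);f(377,463,.004);f(340,550,.066);f(420,550,.066)
f(285,500,.004);f(467,500,.004)
f(5,335,.025);f(757,345,.025)
E
```

```text
[0.5527 0.2093 0.066 ]
[0.5529 0.2084 0.004 ]
[0.5462 0.2096 0.066 ]
[0.5595 0.209  0.066 ]
[0.532  0.2007 0.004 ]
[0.5727 0.1991 0.004 ]
[0.4817 0.2423 0.025 ]
[0.6278 0.2344 0.025 ]
```

Call:
apply_moves(
  increments=[0.002,0.001,-0.02,0,0,0,0.002,0,-0.02,0,0,0,0,0,-0.018,0,0,0,0,0,0,0,0,0],
)

```text
time: 2.78
eef_pos: [0.5523, 0.1917, 0.032]
tool_rot: [-2.265, -2.175, 0.004]
wrist_force: [-1.3, -0.3, 0.5]
width: 0.0855
gripper_force: 0.0
```

Call:
apply_moves(
  increments=[0,0,0,0,0,0,0,0,0,0,0,0,0,0,0,0,0,0,0,0,0,0,0,0,0,0,0,0,0,0,0,0,0,0,0,0,0,0,0,0,0,0,0,0,0,0,0,0,0,0,0,0,0,0,0,0,0,0,0,0],
  jaw=-1,
)

```text
time: 3.62
eef_pos: [0.5536, 0.1921, 0.0343]
tool_rot: [2.265, 2.177, 0.0]
wrist_force: [-2.5, -1.2, 5.6]
width: 0.0133
gripper_force: 59.8
```

Call:
apply_moves(
  increments=[0,-0.004,0,0,0,0,0,-0.008,0,0,0,0,0,-0.01,0,0,0,0,0,-0.01,0,0,0,0,0,-0.01,0,0,0,0,0,-0.01,0,0,0,0,0,-0.01,0,0,0,0,-0.001,-0.01,0,0,0,0,0,-0.01,0,0,0,0,-0.001,-0.01,0,0,0,0,0,-0.01,0,0,0,0,-0.001,-0.01,0,0,0,0,0,-0.01,0,0,0,0,0,-0.01,0,0,0,0,-0.001,-0.01,0,0,0,0,0,-0.01,0,0,0,0,0,-0.008,0,0,0,0,0,0,0,0,0,0],
)

```text
time: 5.12
eef_pos: [0.5502, 0.031, 0.0343]
tool_rot: [2.266, 2.174, 0.002]
wrist_force: [0.1, -1.3, 5.3]
width: 0.0134
gripper_force: 60.0
```

```bash
python3 - <<'E'
from h import *
st=monitor.read_state(); im=capture("top")[:,:,::-1]
crop(im,"t3",120,200,340,350,3.6)
W={'time':0,'eef_pos':np.array([.5453,.1882,.2307]),'tool_rot':np.array([-2.262,-2.18,.001])}
for u in ((177,291),(355,261)): print("mat w",ray("wrist",u,0,W))
for x,y in ((443,195),(718,150),(762,402),(484,449)): print("mat t",ray("top",(x/3.6+120-.36,y/3.6+210-.36),0))
print(st["eef_pos"],st["tool_rot"],st["wrist_force"])
E
```

```text
mat w [0.3747 0.0842 0.    ]
mat w [0.5799 0.1137 0.    ]
mat t [0.5759 0.116  0.    ]
mat t [ 0.6074 -0.1091  0.    ]
mat t [ 0.4034 -0.1397  0.    ]
mat t [0.3707 0.0852 0.    ]
[0.5502 0.031  0.0343] [2.2659 2.1738 0.002 ] [ 0.1311 -1.3225  5.273 ]
```

View pics/t3.png

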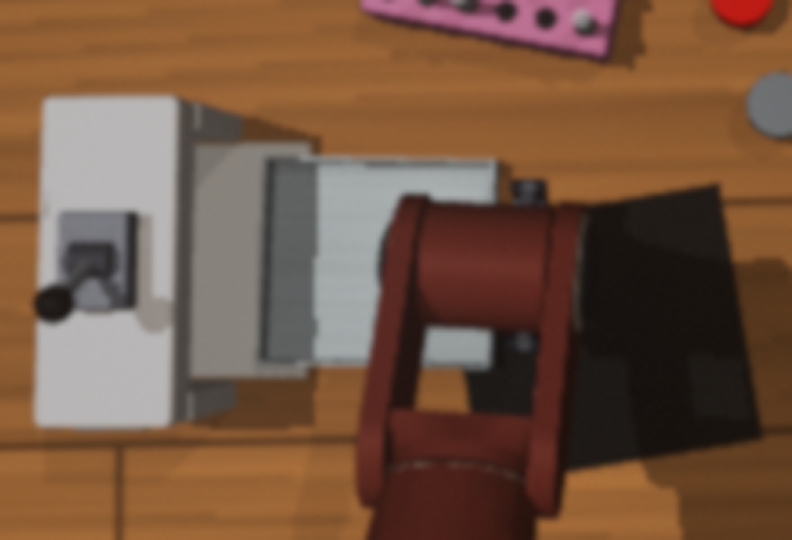

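Call:
apply_moves(
  increments=[0,-0.006,0,0,0,0,-0.001,-0.01,0,0,0,0.005,-0.002,-0.01,0,0,0,0.01,-0.002,-0.01,0,0,0,0.012,-0.002,-0.01,0,0,0,0.012,-0.002,-0.01,0,0,0,0.012,-0.002,-0.01,0,0,0,0.012,-0.003,-0.01,0,0,0,0.012,-0.003,-0.01,0,0,0,0.012,-0.003,-0.01,0,0,0,0.012,-0.003,-0.01,0,0,0,0.012,-0.003,-0.01,0,0,0,0.012,-0.003,-0.01,0,0,0,0.012,-0.003,-0.01,0,0,0,0.012,-0.003,-0.01,0,0,0,0.012,-0.002,-0.01,0,0,0,0.012,-0.002,-0.01,0,0,0,0.012,-0.002,-0.009,0,0,0,0.01,-0.001,0,0,0,0,0.004,0,0,0,0,0,0],
)

```text
time: 6.83
eef_pos: [0.5085, -0.1442, 0.0343]
tool_rot: [2.04, 2.384, 0.0]
wrist_force: [2.2, -3.8, 4.3]
width: 0.0131
gripper_force: 59.9
```

Call:
apply_moves(
  increments=[0,0,0,0,0,0,0,0,0,0,0,0,0,0,0,0,0,0,0,0,0,0,0,0,0,0,0,0,0,0,0,0,0.02,0,0,0,0,0,0.04,0,0,0,0,0,0.04,0,0,0,0,0,0.04,0,0,0,0,0,0.03,0,0,0,0,0,0,0,0,0],
  jaw=1,
)

```text
time: 7.75
eef_pos: [0.511, -0.1444, 0.2121]
tool_rot: [2.031, 2.379, 0.006]
wrist_force: [0.6, -0.7, 1.3]
width: 0.085
gripper_force: 0.0
```

```bash
python3 - <<'E'
from h import *
st=monitor.read_state(); cv2.imwrite("pics/w3.png",capture("wrist")[:,:,::-1]);cv2.imwrite("pics/t4.png",capture("top")[:,:,::-1])
print(st)
for p in ((.511,-.144,.066),(.4925,-.0125,0)): print(proj("wrist",p,st))
E
```

```text
{'time': 7.75, 'joint_positions': array([-0.4156, -0.1709,  1.8594, -0.0001,  1.4391, -0.573 ]), 'joint_vel': array([-0.0017,  0.0447,  0.0758,  0.0004, -0.0621, -0.0028]), 'tau': array([  0.105 , -26.9971, -32.8804,  -0.0075,   0.5371,   0.0001]), 'eef_pos': array([ 0.511 , -0.1444,  0.2121]), 'tool_rot': array([2.0313, 2.379 , 0.0061]), 'wrist_force': array([ 0.6218, -0.693 ,  1.3253]), 'wrist_torque': array([-0.0128, -0.0696,  0.0141]), 'gripper_force': 0.0, 'width': 0.08503961607886501}
[319.3386 215.2904]
[321.206   52.9571]
```

View pics/w3.png

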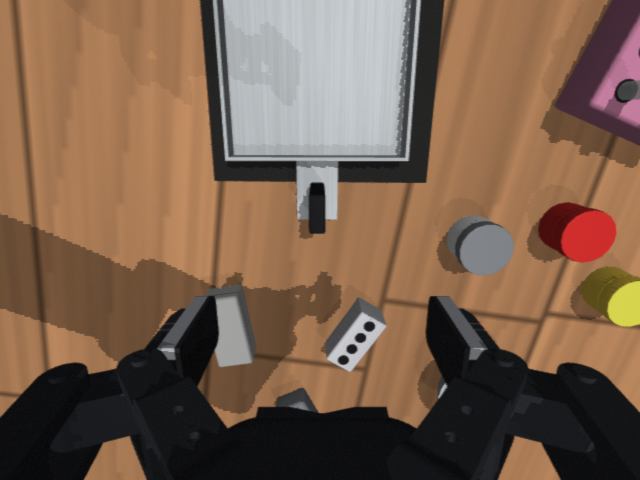

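The tray lies squarely on the mat: the pan's front wall runs from (226,160) to (408,160), and the mat shows on all visible sides, with its front edge at row 181. The block's top is centred at (356,335), the pot's cap at (482,247) and the slide box's top at about (231,329).

```bash
python3 - <<'E'
from h import *
st=monitor.read_state()
def m(n,pts,z):
    P=np.array([ray("wrist",p,z,st)[:2] for p in pts]); print(n,P.mean(0)); 
    if len(P)>1: print(np.linalg.norm(P-np.roll(P,-1,0),axis=1),[np.degrees(np.arctan2(*(P[(i+1)%len(P)]-P[i])[::-1])) for i in range(len(P))])
m("block",[(362,300),(385,316),(349,371),(327,354)],.034)
m("pot",[(482,247)],.04)
m("slide",[(242,293),(254,361),(219,366)],.03)
m("slidec",[(242,293),(219,366)],.03)
m("pan",[(226,160),(408,160)],.025)
m("matfront",[(215,180),(428,181)],.0)
E
```

```text
block [ 0.5629 -0.2673]
[0.0293 0.0734 0.0311 0.0704] [np.float64(-28.107343919217467), np.float64(-108.8264459732772), np.float64(146.87207333496198), np.float64(70.19570590510236)]
pot [ 0.6588 -0.1535]
slide [ 0.446  -0.2942]
[0.0791 0.0376 0.09  ] [np.float64(-75.70317387791056), np.float64(-161.6478021265488), np.float64(79.62676132393315)]
slidec [ 0.4368 -0.2834]
[0.09 0.09] [np.float64(-100.37323867606685), np.float64(79.62676132393315)]
pan [ 0.4981 -0.1011]
[0.1617 0.1617] [np.float64(8.965367442592733), np.float64(-171.03463255740726)]
matfront [ 0.5056 -0.1225]
[0.2074 0.2074] [np.float64(8.687082796421063), np.float64(-171.31291720357893)]
```

```bash
python3 - <<'E'
from h import *
a=cv2.imread("pics/top0.png");b=cv2.imread("pics/t4.png")
A=cv2.resize(a[200:340,240:460],None,fx=3.6,fy=3.6,interpolation=cv2.INTER_CUBIC)
B=cv2.resize(b[200:360,240:460],None,fx=3.6,fy=3.6,interpolation=cv2.INTER_CUBIC)
cv2.imwrite("pics/t5.png",B)
for n,c in (("block",(380,264)),("timer",(424,277)),("slide",(385,311)),("pot",(337,229))):
    x,y=c; t=a[y-14:y+14,x-18:x+18]; r=cv2.matchTemplate(b,t,cv2.TM_CCOEFF_NORMED); _,v,_,l=cv2.minMaxLoc(r); print(n,v,l[0]-(x-18),l[1]-(y-14))
E
```

```text
block 0.9563574194908142 0 0
timer 0.9994545578956604 0 0
slide 0.9037373661994934 1 0
pot 0.9995011687278748 0 0
```

View pics/t5.png

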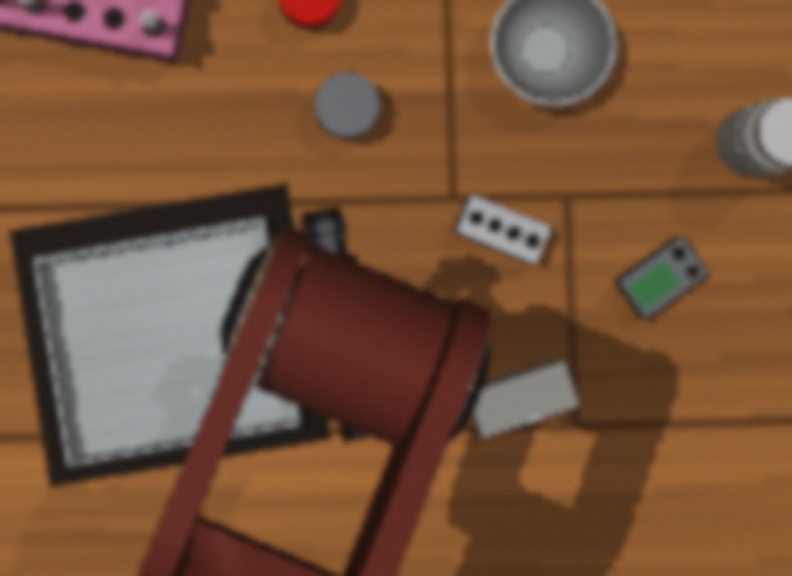

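The top view shows the pan inside the mat with dark margins on every side, and nothing has moved. The pan's rear corners are at (35,262) and (68,468), and its front +x corner is at (268,218).

```bash
python3 - <<'E'
from h import *
t=np.radians(8.9);R=np.array([[np.cos(t),-np.sin(t)],[np.sin(t),np.cos(t)]])
o=np.array([.5085,-.1442])+R@[0,.133]
for uv,l in (((35,262),(.083,.093)),((68,468),(-.083,.093)),((268,218),(.083,-.093))):
    m=ray("top",(240+uv[0]/3.6-.36,200+uv[1]/3.6-.36),.025)[:2]; print(m,o+R@l, o+R@l-m)
# wrist checks
st=monitor.read_state()
for l,uv in (((-.083,-.093),(226,160)),((.083,-.093),(408,160))): print(proj("wrist",(*(o+R@l),.025),st),uv)
W={'eef_pos':np.array([.5110,-.1444,.2121]),'tool_rot':np.array([2.0313,2.379,.0061])}
print(proj("wrist",(.5675,-.2816,.034),W),"block seen 356,335"); print(proj("wrist",(.6687,-.1597,.04),W),"pot 482,247")
print(proj("wrist",(.5085,-.1442,.066),W))
E
```

```text
[0.5502 0.0928] [0.5555 0.0919] [ 0.0053 -0.0008]
[0.3872 0.0686] [0.3915 0.0662] [ 0.0044 -0.0024]
[ 0.5811 -0.0941] [ 0.5843 -0.0918] [0.0032 0.0022]
[228.0361 164.6464] (226, 160)
[414.1015 164.8545] (408, 160)
[352.4158 341.7114] block seen 356,335
[482.2422 249.0172] pot 482,247
[316.3531 215.1259]
```

Call:
apply_moves(
  increments=[-0.012,-0.0247,-0.017,0,0,0.025,-0.012,-0.0247,-0.017,0,0,0.025,-0.012,-0.0247,-0.017,0,0,0.025,-0.012,-0.0247,-0.017,0,0,0.025,-0.012,-0.0247,-0.017,0,0,0.025,-0.012,-0.0247,-0.017,0,0,0.027,0,0,-0.027,0,0,0,0,0,-0.027,0,0,0,0,0,-0.027,0,0,0,0,0,-0.015,0,0,0,0,0,-0.012,0,0,0,0,0,0,0,0,0],
)

```text
time: 8.85
eef_pos: [0.4325, -0.2888, -0.0111]
tool_rot: [-1.849, -2.53, -0.001]
wrist_force: [-0.3, -0.8, -0.9]
width: 0.0855
gripper_force: 0.0
```

Call:
apply_moves(
  increments=[0,0,0,0,0,0,0,0,0,0,0,0,0,0,0,0,0,0,0,0,0,0,0,0,0,0,0,0,0,0,0,0,0,0,0,0,0,0,0,0,0,0,0,0,0,0,0,0],
  jaw=-1,
)

```text
time: 9.52
eef_pos: [0.4382, -0.2944, -0.0011]
tool_rot: [1.848, 2.531, -0.003]
wrist_force: [-3.0, 0.8, 17.1]
width: 0.0374
gripper_force: 67.1
```

Call:
apply_moves(
  increments=[0,0,0.023,0,0,0,0,0,0.03,0,0,0,0,0,0.03,0,0,0,0,0,0.02,0,0,0,0.0007,0.0263,0,0,0,0.118,0.0007,0.0263,0,0,0,0.118,0.0007,0.0263,0,0,0,0.118,0.0007,0.0263,0,0,0,0.118,0.0007,0.0263,0,0,0,0.118,0.0007,0.0263,0,0,0,0.118,0.0007,0.0263,0,0,0,0.118,0.0007,0.0263,0,0,0,0.118,0.0007,0.0263,0,0,0,0.118,0.0007,0.0263,0,0,0,0.118,0.0007,0.0263,0,0,0,0.118,0.0007,0.0263,0,0,0,0.118,0,0,0,0,0,0,0,0,0,0,0,0,0,0,0,0,0,0],
)

```text
time: 11.1
eef_pos: [0.4441, 0.0241, 0.0971]
tool_rot: [-0.241, 3.131, -0.001]
wrist_force: [-0.7, -1.0, -0.8]
width: 0.0367
gripper_force: 60.5
```

```bash
python3 - <<'E'
from h import *
st=monitor.read_state(); print(st); cv2.imwrite("pics/w4.png",capture("wrist")[:,:,::-1])
E
```

```text
{'time': 11.1, 'joint_positions': array([-0.113 , -0.2763,  2.147 , -0.0005,  1.2693, -1.8372]), 'joint_vel': array([-0.0233,  0.0079,  0.0014,  0.0003, -0.0013, -0.0018]), 'tau': array([  0.6884, -22.763 , -34.7153,   0.0302,   0.0044,  -0.0013]), 'eef_pos': array([0.4441, 0.0241, 0.0971]), 'tool_rot': array([-0.2408,  3.1308, -0.0012]), 'wrist_force': array([-0.68  , -1.04  , -0.8497]), 'wrist_torque': array([-0.0254,  0.0013, -0.0322]), 'gripper_force': 60.50332546234131, 'width': 0.03665486241181355}
```

View pics/w4.png

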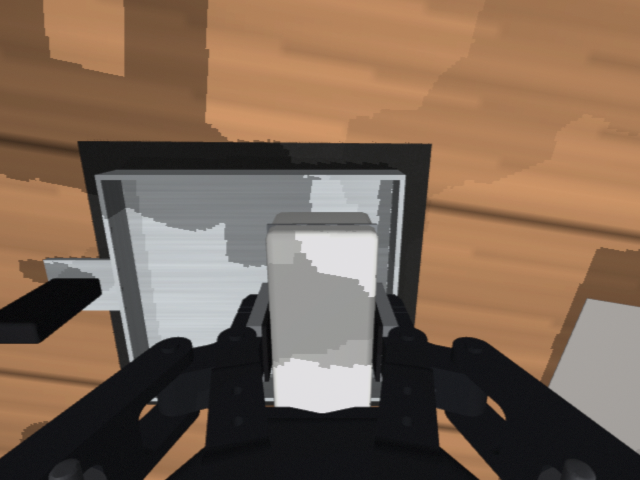

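The slide box is held squarely between the fingers with its −x end's top edge at row 228 (cols 268–377). The tray lies below it, with the −x wall at row 173.

```bash
python3 - <<'E'
from h import *
st=monitor.read_state()
t=np.radians(8.9);R=np.array([[np.cos(t),-np.sin(t)],[np.sin(t),np.cos(t)]]); o=np.array([.488,-.0127])
for u,z in (((322,228),.127),((322,213),.098),((322,173),.025),((97,176),.025),((402,175),.025)):
    p=ray("wrist",u,z,st)[:2]; print(p, (p-o)@R)
print((st["eef_pos"][:2]-o)@R)
E
```

```text
[0.4028 0.0182] [-0.0794  0.0437]
[0.405  0.0185] [-0.0772  0.0436]
[0.3988 0.0175] [-0.0834  0.0436]
[ 0.4211 -0.1156] [-0.082  -0.0913]
[0.3928 0.065 ] [-0.0821  0.0915]
[-0.0378  0.0429]
```

Call:
apply_moves(
  increments=[0.001,-0.001,-0.03,0,0,0,0.002,-0.002,-0.03,0,0,0,0,0,-0.02,0,0,0,0,0,-0.011,0,0,0,0,0,0,0,0,0,0,0,0,0,0,0,0,0,0,0,0,0],
)

```text
time: 11.73
eef_pos: [0.4477, 0.0209, 0.0064]
tool_rot: [-0.24, 3.131, -0.001]
wrist_force: [-0.2, -0.2, -0.2]
width: 0.0373
gripper_force: 60.7
```

Call:
apply_moves(
  increments=[0,0,0,0,0,0,0,0,0,0,0,0,0,0,0,0,0,0,0,0,0,0,0,0,0,0,0.02,0,0,0,0,0,0.03,0,0,0,0,0,0.03,0,0,0,0,0,0.02,0,0,0,0,0,0,0,0,0],
  jaw=0.2,
)

```text
time: 12.48
eef_pos: [0.4503, 0.0211, 0.111]
tool_rot: [-0.242, 3.122, -0.003]
wrist_force: [1.0, -0.3, 0.5]
width: 0.0514
gripper_force: 0.0
```

Call:
apply_moves(
  increments=[0.0073,-0.0178,0,0,0,-0.1225,0.0073,-0.0178,0,0,0,-0.1225,0.0073,-0.0178,0,0,0,-0.1225,0.0073,-0.0178,0,0,0,-0.1225,0.0073,-0.0178,0,0,0,-0.1225,0.0073,-0.0178,0,0,0,-0.1225,0.0073,-0.0178,0,0,0,-0.1225,0.0073,-0.0178,0,0,0,-0.1225,0.0073,-0.0178,0,0,0,-0.1225,0.0073,-0.0178,0,0,0,-0.1225,0.0073,-0.0178,0,0,0,-0.1225,0.0073,-0.0178,0,0,0,-0.1225,0.0073,-0.0178,0,0,0,-0.1225,0.0073,-0.0178,0,0,0,-0.1225,0.0073,-0.0178,0,0,0,-0.1225,0.0073,-0.0178,0,0,0,-0.1225,0.0073,-0.0178,0,0,0,-0.1225,0,0,0,0,0,0,0,0,0,0,0,0],
  jaw=1,
)

```text
time: 14.07
eef_pos: [0.5704, -0.2814, 0.1042]
tool_rot: [-2.579, -1.791, 0.001]
wrist_force: [-1.1, -0.0, 0.1]
width: 0.0856
gripper_force: 0.0
```

```bash
python3 - <<'E'
from h import *
st=monitor.read_state(); print(st["eef_pos"],st["tool_rot"],st["joint_positions"]); cv2.imwrite("pics/w5.png",capture("wrist")[:,:,::-1])
cv2.imwrite("pics/t6.png",capture("top")[:,:,::-1])
print(proj("wrist",(.5715,-.2816,.034),st))
E
```

```text
[ 0.5704 -0.2814  0.1042] [-2.5788 -1.7912  0.0008] [-0.5753  0.1855  1.6885  0.0002  1.2694 -0.2187]
[323.654  247.7948]
```

View pics/w5.png

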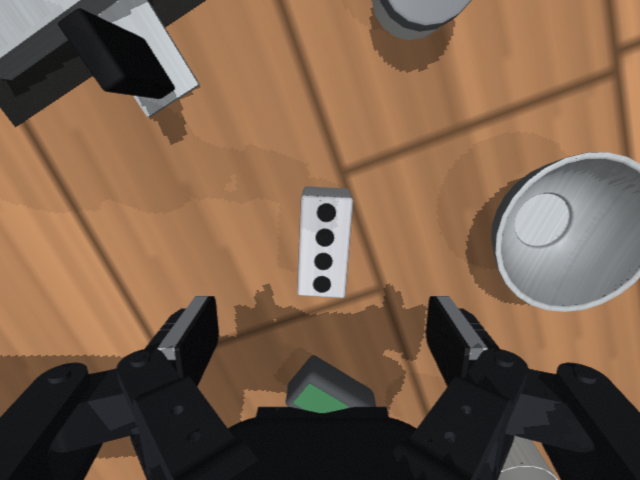

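The block's top is centred at (324,245), as predicted, and lined up between the fingers.

Call:
apply_moves(
  increments=[0,0,-0.03,0,0,0,0,0,-0.03,0,0,0,0,0,-0.03,0,0,0,0,0,-0.012,0,0,0,0,0,0,0,0,0,0,0,0,0,0,0,0,0,0,0,0,0],
)

```text
time: 14.75
eef_pos: [0.5721, -0.2817, 0.0055]
tool_rot: [2.578, 1.79, 0.002]
wrist_force: [0.5, 0.3, 1.5]
width: 0.0855
gripper_force: 0.0
```

Call:
apply_moves(
  increments=[0,0,0,0,0,0,0,0,0,0,0,0,0,0,0,0,0,0,0,0,0,0,0,0,0,0,0,0,0,0,0,0,0,0,0,0,0,0,0,0,0,0,0,0,0.02,0,0,0,0,0,0.03,0,0,0,0,0,0.03,0,0,0,0,0,0.015,0,0,0,0,0,0,0,0,0],
  jaw=-1,
)

```text
time: 15.75
eef_pos: [0.5731, -0.2827, 0.1027]
tool_rot: [2.575, 1.787, 0.005]
wrist_force: [0.4, -1.3, -1.3]
width: 0.0312
gripper_force: 58.6
```

Call:
apply_moves(
  increments=[-0.0114,0.0225,0,0,0,-0.1058,-0.0114,0.0225,0,0,0,-0.1058,-0.0114,0.0225,0,0,0,-0.1058,-0.0114,0.0225,0,0,0,-0.1058,-0.0114,0.0225,0,0,0,-0.1058,-0.0114,0.0225,0,0,0,-0.1058,-0.0114,0.0225,0,0,0,-0.1058,-0.0114,0.0225,0,0,0,-0.1058,-0.0114,0.0225,0,0,0,-0.1058,-0.0114,0.0225,0,0,0,-0.1058,0,0,0,0,0,0,0,0,0,0,0,0,0,0,-0.03,0,0,0,0,0,-0.03,0,0,0,0,0,-0.02,0,0,0,0,0,0,0,0,0,0,0,0,0,0,0],
)

```text
time: 17.17
eef_pos: [0.4555, -0.0564, 0.0166]
tool_rot: [-3.131, -0.243, 0.006]
wrist_force: [0.2, -0.9, -0.8]
width: 0.0314
gripper_force: 58.7
```

Call:
apply_moves(
  increments=[0.002,0,-0.012,0,0,0,0,0,0,0,0,0,0,0,0,0,0,0],
)

```text
time: 17.42
eef_pos: [0.4601, -0.0569, 0.0078]
tool_rot: [3.131, 0.244, 0.003]
wrist_force: [0.3, 0.6, -1.5]
width: 0.0314
gripper_force: 58.9
```

Call:
apply_moves(
  increments=[0,0,0,0,0,0,0,0,0,0,0,0,0,0,0,0,0,0,0,0,0,0,0,0,0,0,0.02,0,0,0,0,0,0.03,0,0,0,0,0,0.03,0,0,0,0,0,0.02,0,0,0,0,0,0,0,0,0,0,0,0,0,0,0],
  jaw=0.1,
)

```text
time: 18.25
eef_pos: [0.4598, -0.0564, 0.1079]
tool_rot: [3.131, 0.244, 0.005]
wrist_force: [-0.6, -0.5, -1.1]
width: 0.047
gripper_force: 0.0
```

```bash
python3 - <<'E'
from h import *
st=monitor.read_state(); print(st["eef_pos"],st["tool_rot"],st["joint_positions"]); cv2.imwrite("pics/w6.png",capture("wrist")[:,:,::-1]); b=capture("top")[:,:,::-1]
cv2.imwrite("pics/t7.png",b)
a=cv2.imread("pics/top0.png")
for n,c in (("timer",(424,277)),("pot",(337,229))):
    x,y=c; t=a[y-14:y+14,x-18:x+18]; r=cv2.matchTemplate(b,t,cv2.TM_CCOEFF_NORMED); _,v,_,l=cv2.minMaxLoc(r); print(n,v,l[0]-(x-18),l[1]-(y-14))
E
```

```text
[ 0.4598 -0.0564  0.1079] [3.1308 0.2439 0.0053] [-0.283  -0.2401  2.0985 -0.      1.2796  1.1324]
timer 0.9994783997535706 0 0
pot 0.9994620084762573 0 0
```

View pics/w6.png

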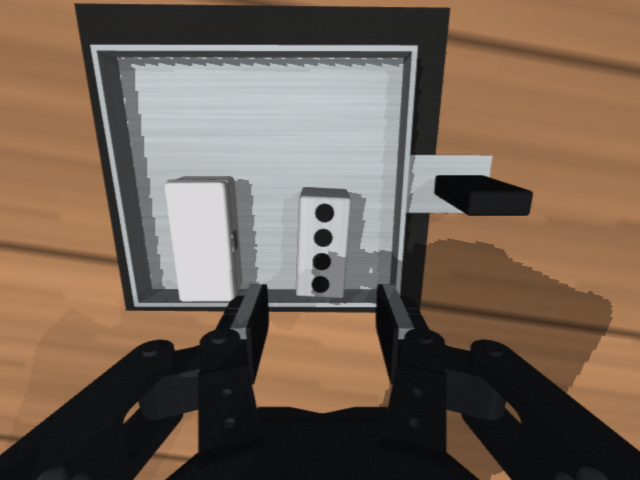

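The tray holds the slide box at (203,240) and the block at (323,245) in this view. The +x half of the tray is free for the pot and the timer, and neither of those has moved.

Call:
apply_moves(
  increments=[0.0304,-0.0148,0,0,0,0,0.0304,-0.0148,0,0,0,0,0.0304,-0.0148,0,0,0,0,0.0304,-0.0148,0,0,0,0,0.0304,-0.0148,0,0,0,0,0.0304,-0.0148,0,0,0,0,0.0304,-0.0148,0,0,0,0,0,0,0,0,0,0,0,0,0,0,0,0,0,0,-0.03,0,0,0,0,0,-0.03,0,0,0,0,0,-0.03,0,0,0,0,0,-0.012,0,0,0,0,0,0,0,0,0,0,0,0,0,0,0,0,0,0,0,0,0],
  jaw=1,
)

```text
time: 19.68
eef_pos: [0.6726, -0.16, 0.0065]
tool_rot: [3.131, 0.244, 0.004]
wrist_force: [-0.0, -0.0, 0.2]
width: 0.0853
gripper_force: 0.0
```

Call:
apply_moves(
  increments=[0,0,0,0,0,0,0,0,0,0,0,0,0,0,0,0,0,0,0,0,0,0,0,0,0,0,0,0,0,0,0,0,0,0,0,0,0,0,0,0,0,0,0,0,0.02,0,0,0,0,0,0.03,0,0,0,0,0,0.03,0,0,0,0,0,0.016,0,0,0,0,0,0,0,0,0],
  jaw=-1,
)

```text
time: 20.68
eef_pos: [0.6747, -0.1608, 0.1061]
tool_rot: [3.128, 0.243, 0.013]
wrist_force: [-0.2, -0.8, -0.3]
width: 0.0504
gripper_force: 62.4
```

Call:
apply_moves(
  increments=[-0.0227,0.0195,0,0,0,0,-0.0227,0.0195,0,0,0,0,-0.0227,0.0195,0,0,0,0,-0.0227,0.0195,0,0,0,0,-0.0227,0.0195,0,0,0,0,-0.0227,0.0195,0,0,0,0,0,0,0,0,0,0,0,0,0,0,0,0,0,0,-0.03,0,0,0,0,0,-0.03,0,0,0,0,0,-0.02,0,0,0,0,0,-0.012,0,0,0,0,0,0,0,0,0,0,0,0,0,0,0,0,0,0,0,0,0],
)

```text
time: 21.93
eef_pos: [0.536, -0.0433, 0.0081]
tool_rot: [3.132, 0.243, 0.0]
wrist_force: [0.2, 0.5, 0.1]
width: 0.0502
gripper_force: 66.7
```

Call:
apply_moves(
  increments=[0,0,0,0,0,0,0,0,0,0,0,0,0,0,0,0,0,0,0,0,0,0,0,0,0,0,0.02,0,0,0,0,0,0.03,0,0,0,0,0,0.03,0,0,0,0,0,0.02,0,0,0,0,0,0,0,0,0,0,0,0,0,0,0],
  jaw=0.5,
)

```text
time: 22.77
eef_pos: [0.5365, -0.043, 0.1101]
tool_rot: [3.131, 0.244, 0.006]
wrist_force: [-0.4, 0.5, 0.3]
width: 0.0642
gripper_force: 0.0
```

```bash
python3 - <<'E'
from h import *
st=monitor.read_state(); print(st["eef_pos"],st["tool_rot"],st["joint_positions"]); cv2.imwrite("pics/w7.png",capture("wrist")[:,:,::-1]); b=capture("top")[:,:,::-1]
cv2.imwrite("pics/t8.png",b)
a=cv2.imread("pics/top0.png")
for n,c in (("timer",(424,277)),):
    x,y=c; t=a[y-14:y+14,x-18:x+18]; r=cv2.matchTemplate(b,t,cv2.TM_CCOEFF_NORMED); _,v,_,l=cv2.minMaxLoc(r); print(n,v,l[0]-(x-18),l[1]-(y-14))
w=cv2.imread("pics/w7.png"); k=450
both=np.hstack([cv2.resize(w,(480,360)),cv2.resize(b[200:380,240:400],(320,360))]); cv2.imwrite("pics/v8.png",both)
E
```

```text
[ 0.5365 -0.043   0.1101] [3.131  0.2438 0.0057] [-0.2182 -0.0494  1.9249 -0.      1.2622  1.1972]
timer 0.9994727373123169 0 0
```

View pics/v8.png

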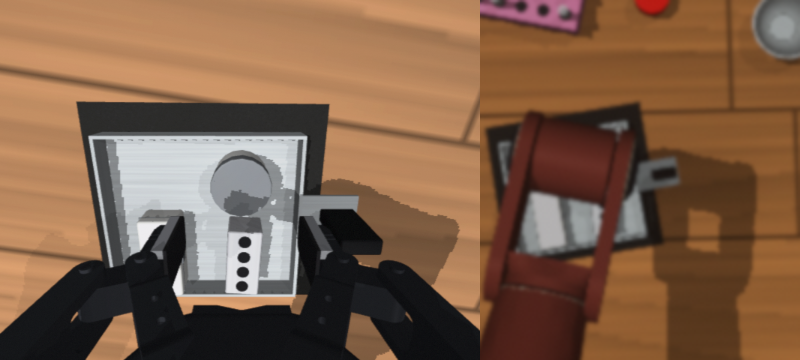

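The pot is in the tray beside the block, and the +x/+y corner is left free for the timer. The timer has not moved.

Call:
apply_moves(
  increments=[-0.0004,-0.0214,0,0,0,0.1176,-0.0004,-0.0214,0,0,0,0.1176,-0.0004,-0.0214,0,0,0,0.1176,-0.0004,-0.0214,0,0,0,0.1176,-0.0004,-0.0214,0,0,0,0.1176,-0.0004,-0.0214,0,0,0,0.1176,-0.0004,-0.0214,0,0,0,0.1176,-0.0004,-0.0214,0,0,0,0.1176,-0.0004,-0.0214,0,0,0,0.1176,-0.0004,-0.0214,0,0,0,0.1176,-0.0004,-0.0214,0,0,0,0.1176,-0.0004,-0.0214,0,0,0,0.1176,-0.0004,-0.0214,0,0,0,0.1176,-0.0004,-0.0214,0,0,0,0.1176,-0.0004,-0.0214,0,0,0,0.1176,-0.0004,-0.0214,0,0,0,0.1176,-0.0004,-0.0214,0,0,0,0.1176,0,0,0,0,0,0,0,0,0,0,0,0],
  jaw=1,
)

```text
time: 24.45
eef_pos: [0.5274, -0.4065, 0.1058]
tool_rot: [-1.491, -2.761, -0.002]
wrist_force: [0.2, 0.5, 0.1]
width: 0.0854
gripper_force: 0.0
```

```bash
python3 - <<'E'
from h import *
st=monitor.read_state(); print(st["eef_pos"],st["tool_rot"],st["joint_positions"]); w=capture("wrist")[:,:,::-1]; cv2.imwrite("pics/w9.png",w)
hsv=cv2.cvtColor(w,cv2.COLOR_BGR2HSV)
print("pred",proj("wrist",(.530,-.406,.026),st))
# green screen
m=cv2.inRange(hsv,(50,60,30),(85,255,255)); n,l,s,c=cv2.connectedComponentsWithStats(m)
for i in range(1,n):
    if s[i,4]>150: print("green",s[i],c[i],cv2.minAreaRect(np.argwhere(l==i)[:,::-1].astype(np.float32)))
# grey body vs wood inside window
m=cv2.inRange(hsv[120:330,215:430],(0,0,0),(180,90,255)); n,l,s,c=cv2.connectedComponentsWithStats(m)
for i in range(1,n):
    if s[i,4]>300: print("grey",s[i],c[i]+[215,120],cv2.minAreaRect(np.argwhere(l==i)[:,::-1].astype(np.float32)))
# forceps hunt: low-saturation in the region hidden in top0
b=cv2.imread("pics/t8.png"); h2=cv2.cvtColor(b,cv2.COLOR_BGR2HSV)
m=cv2.inRange(h2[330:480,400:575],(0,0,0),(180,80,255)); n,l,s,c=cv2.connectedComponentsWithStats(m)
print("hidden",[(list(s[i]),c[i]) for i in range(1,n) if s[i,4]>15])
E
```

```text
[ 0.5274 -0.4065  0.1058] [-1.4907 -2.7611 -0.002 ] [-0.7683  0.2504  1.6099  0.0003  1.2853 -1.3491]
pred [324.5763 244.4064]
green [ 305  207   35   54 1786] [322.3404 233.182 ] ((322.37420654296875, 233.2242889404297), (52.74189758300781, 33.955902099609375), 88.31531524658203)
green [196 364  31  42 657] [210.0274 387.3577] ((207.90380859375, 386.457275390625), (40.70518493652344, 20.84579086303711), 62.59242630004883)
grey [  78   74   59   97 3711] [322.2374 245.7311] ((107.0, 122.0), (96.0, 58.0), 90.0)
hidden []
```

Call:
apply_moves(
  increments=[0.001,0,-0.03,0,0,0,0,0,-0.03,0,0,0,0,0,-0.03,0,0,0,0,0,-0.017,0,0,0,0,0,0,0,0,0,0,0,0,0,0,0,0,0,0,0,0,0],
)

```text
time: 25.08
eef_pos: [0.5304, -0.4065, 0.0026]
tool_rot: [1.487, 2.765, -0.001]
wrist_force: [0.2, 0.4, 0.0]
width: 0.0857
gripper_force: 0.0
```

Call:
apply_moves(
  increments=[0,0,0,0,0,0,0,0,0,0,0,0,0,0,0,0,0,0,0,0,0,0,0,0,0,0,0,0,0,0,0,0,0,0,0,0,0,0,0,0,0,0,0,0,0.02,0,0,0,0,0,0.03,0,0,0,0,0,0.03,0,0,0,0,0,0.019,0,0,0,0,0,0,0,0,0],
  jaw=-1,
)

```text
time: 26.08
eef_pos: [0.5318, -0.4088, 0.1059]
tool_rot: [1.484, 2.759, -0.004]
wrist_force: [0.6, -1.3, 0.1]
width: 0.0369
gripper_force: 62.0
```

Call:
apply_moves(
  increments=[-0.0005,0.034,0,0,0,0.088,-0.0005,0.034,0,0,0,0.088,-0.0005,0.034,0,0,0,0.088,-0.0005,0.034,0,0,0,0.088,-0.0005,0.034,0,0,0,0.088,-0.0005,0.034,0,0,0,0.088,-0.0005,0.034,0,0,0,0.088,-0.0005,0.034,0,0,0,0.088,-0.0005,0.034,0,0,0,0.088,-0.0005,0.034,0,0,0,0.088,-0.0005,0.034,0,0,0,0.088,-0.0005,0.034,0,0,0,0.088,0,0.034,0,0,0,0.087,0,0,0,0,0,0,0,0,0,0,0,0,0,0,0,0,0,0],
)

```text
time: 27.42
eef_pos: [0.5228, 0.0352, 0.099]
tool_rot: [0.244, -3.13, 0.0]
wrist_force: [-0.3, 0.3, -0.4]
width: 0.037
gripper_force: 62.0
```

Call:
apply_moves(
  increments=[0.001,-0.001,-0.03,0,0,0,0.001,0,-0.03,0,0,0,0,0,-0.02,0,0,0,0,0,-0.015,0,0,0,0,0,0,0,0,0,0,0,0,0,0,0,0,0,0,0,0,0],
)

```text
time: 28.0
eef_pos: [0.5254, 0.0331, 0.0048]
tool_rot: [0.241, -3.132, 0.0]
wrist_force: [0.6, -0.0, -0.4]
width: 0.0368
gripper_force: 67.9
```

Call:
apply_moves(
  increments=[0,0,0,0,0,0,0,0,0,0,0,0,0,0,0,0,0,0,0,0,0,0,0,0,0,0,0.02,0,0,0,0,0,0.03,0,0,0,0,0,0.03,0,0,0,0,0,0.03,0,0,0,0,0,0,0,0,0],
  jaw=0.2,
)

```text
time: 28.75
eef_pos: [0.5301, 0.0342, 0.1229]
tool_rot: [-0.244, 3.119, -0.003]
wrist_force: [1.1, -1.0, 1.7]
width: 0.0514
gripper_force: 0.0
```

Call:
apply_moves(
  increments=[-0.0013,-0.0137,0,0,0,-0.1208,-0.0013,-0.0137,0,0,0,-0.1208,-0.0013,-0.0137,0,0,0,-0.1208,-0.0013,-0.0137,0,0,0,-0.1208,-0.0013,-0.0137,0,0,0,-0.1208,-0.0013,-0.0137,0,0,0,-0.1208,-0.0013,-0.0137,0,0,0,-0.1208,-0.0013,-0.0137,0,0,0,-0.1208,-0.0013,-0.0137,0,0,0,-0.1208,-0.0013,-0.0137,0,0,0,-0.1208,-0.0013,-0.0137,0,0,0,-0.1208,-0.0013,-0.0137,0,0,0,-0.1208,-0.0013,-0.0137,0,0,0,-0.1208,0,0,0,0,0,0,0,0,0,0,0,0,0,0,0,0,0,0],
  jaw=1,
)

```text
time: 30.08
eef_pos: [0.5086, -0.1432, 0.1151]
tool_rot: [-2.038, -2.39, -0.0]
wrist_force: [0.5, -0.4, -0.4]
width: 0.0852
gripper_force: 0.0
```

```bash
python3 - <<'E'
from h import *
st=monitor.read_state(); print(st["eef_pos"],st["tool_rot"]); w=capture("wrist")[:,:,::-1]; cv2.imwrite("pics/w10.png",w)
hsv=cv2.cvtColor(w,cv2.COLOR_BGR2HSV)
t=np.radians(8.9);R=np.array([[np.cos(t),-np.sin(t)],[np.sin(t),np.cos(t)]]); o=np.array([.488,-.0127])
m=cv2.inRange(hsv,(50,60,30),(85,255,255)); n,l,s,c=cv2.connectedComponentsWithStats(m)
print("green",[(list(s[i]),c[i],(ray("wrist",c[i],.029,st)[:2]-o)@R) for i in range(1,n) if s[i,4]>100])
# fin: dark pixels in central column window
m=cv2.inRange(w[120:300,240:400],(0,0,0),(45,45,45)); n,l,s,c=cv2.connectedComponentsWithStats(m)
for i in range(1,n):
    if s[i,4]>200: print("dark",s[i]+[240,120,0,0,0],c[i]+[240,120])
for p in ((.5085,-.1442,.066),): print("pred fin",proj("wrist",p,st))
g=o+R@[0,-.116]; print("fin +y edge top/bottom",proj("wrist",(*g,.066),st),proj("wrist",(*g,.004),st))
for a in ((-.083,-.093),(.083,-.093)): print("pan corner",proj("wrist",(*(o+R@a),.025),st))
E
```

```text
[ 0.5086 -0.1432  0.1151] [-2.0381 -2.39   -0.0003]
green []
dark [ 240  182   53   24 1258] [266.1924 193.372 ]
dark [ 351  182   49   25 1219] [375.1181 194.0016]
dark [ 310  210   23   76 1661] [321.1162 248.596 ]
pred fin [320.6776 261.8107]
fin +y edge top/bottom [320.8961 233.5048] [321.1372 208.0798]
pan corner [193.9243 180.7535]
pan corner [448.3252 181.476 ]
```

Call:
apply_moves(
  increments=[0,-0.001,-0.03,0,0,0,0,0,-0.03,0,0,0,0,0,-0.022,0,0,0,0,0,0,0,0,0,0,0,0,0,0,0],
)

```text
time: 30.55
eef_pos: [0.5077, -0.1435, 0.0321]
tool_rot: [-2.037, -2.387, 0.001]
wrist_force: [-0.2, 0.2, 0.4]
width: 0.0855
gripper_force: 0.0
```

Call:
apply_moves(
  increments=[0,0,0,0,0,0,0,0,0,0,0,0,0,0,0,0,0,0,0,0,0,0,0,0,0,0,0,0,0,0,0,0,0,0,0,0,0,0,0,0,0,0,0,0,0,0,0,0,0,0,0,0,0,0],
  jaw=-1,
)

```text
time: 31.3
eef_pos: [0.5091, -0.1449, 0.0341]
tool_rot: [2.041, 2.388, 0.0]
wrist_force: [-2.0, 1.0, 6.1]
width: 0.0132
gripper_force: 60.0
```

```bash
python3 - <<'E'
from h import *
# tile/hood estimate: top bias-corrected from tray physical fit near the hood
im=cv2.imread("pics/top0.png")
off=(120,210)
def T(x,y,z): return ray("top",(x/3.6+off[0]-.36,y/3.6+off[1]-.36),z)[:2]
# tile corners (front) seen in top0 and in wrist w1, w2
print("top tile",T(312,106,0),T(308,341,0))
st={'eef_pos':np.array([.5453,.1882,.2307]),'tool_rot':np.array([-2.262,-2.18,.001])}
print("w1 tile",ray("wrist",(240,163),0,st)[:2],ray("wrist",(428,160),0,st)[:2])
# fine tile corners: saturation profile in w1
w=cv2.imread("pics/w1.png"); hsv=cv2.cvtColor(w,cv2.COLOR_BGR2HSV)
for c in (255,270,285,360,390,415):
    s=hsv[150:175,c,1].astype(int); print(c,s)
E
```

```text
top tile [0.6512 0.2228] [0.4602 0.227 ]
w1 tile [0.4626 0.2265] [0.6561 0.2224]
255 [ 10  12  10  11   7   3  11  13  12  13  13  11  16  54 111 125 125 126
 125 123 125 124 126 125 125]
270 [ 11  12  12  13  12   3  11  11  11  12  12  13  16  71 121 125 125 123
 124 126 126 125 125 126 126]
285 [ 13  12  13  11  11   7   9  11  12  11  11  12  17  92 124 124 124 124
 126 126 124 122 126 126 125]
360 [ 14  12  16   9  10   9   4  13  12  12  17  36 103 123 125 123 124 125
 124 124 123 124 123 124 123]
390 [ 10  12  13  12  11   9   7   5  10  11  16  76 122 126 127 127 127 128
 127 126 126 125 126 126 126]
415 [  9   9   9   9  10  10   9  10  11  12  28  97 123 124 125 124 125 125
 127 126 126 125 125 125 126]
```

Call:
apply_moves(
  increments=[0,0.003,0,0,0,0,0.001,0.006,0,0,0,-0.005,0.0025,0.0095,0,0,0,-0.01,0.0025,0.0095,0,0,0,-0.01,0.0025,0.0095,0,0,0,-0.01,0.0025,0.0095,0,0,0,-0.01,0.0025,0.0095,0,0,0,-0.01,0.0025,0.0095,0,0,0,-0.01,0.0025,0.0095,0,0,0,-0.01,0.0025,0.0095,0,0,0,-0.01,0.0025,0.0095,0,0,0,-0.01,0.0025,0.0095,0,0,0,-0.01,0.0025,0.0095,0,0,0,-0.01,0.0025,0.0095,0,0,0,-0.01,0.0025,0.0095,0,0,0,-0.01,0.0025,0.0095,0,0,0,-0.01,0.0025,0.0095,0,0,0,-0.01,0.0025,0.0095,0,0,0,-0.01,0.0025,0.0095,0,0,0,-0.01,0.0023,0.0045,0,0,0,-0.004],
)

```text
time: 32.97
eef_pos: [0.5546, 0.0294, 0.0341]
tool_rot: [2.243, 2.197, -0.005]
wrist_force: [-3.4, -8.9, 7.5]
width: 0.0127
gripper_force: 60.4
```

Call:
apply_moves(
  increments=[0,0,0,0,0,0,0,0,0,0,0,0,0,0,0,0,0,0],
)

```text
time: 33.22
eef_pos: [0.555, 0.0302, 0.0341]
tool_rot: [2.244, 2.197, -0.0]
wrist_force: [-0.1, -1.2, 6.2]
width: 0.013
gripper_force: 60.0
```

```bash
python3 - <<'E'
from h import *
st=monitor.read_state(); print(st["eef_pos"],st["tool_rot"],np.degrees(2*np.arctan2(st["tool_rot"][1],st["tool_rot"][0])),st["width"]); w=capture("wrist")[:,:,::-1]; cv2.imwrite("pics/w11.png",w); cv2.imwrite("pics/t11.png",capture("top")[:,:,::-1])
v=cv2.resize(w,(480,360)); t=cv2.imread("pics/t11.png")[190:370,120:280]
cv2.imwrite("pics/v11.png",np.hstack([v,cv2.resize(t,(320,360))]))
# front-wall line: print gray profile down some columns, near predicted rows
g=cv2.cvtColor(w,cv2.COLOR_BGR2GRAY)
th=np.radians(np.degrees(2*np.arctan2(st["tool_rot"][1],st["tool_rot"][0]))-90)
R=np.array([[np.cos(th),-np.sin(th)],[np.sin(th),np.cos(th)]]); o=st["eef_pos"][:2]+R@[0,.133]
print("tray o",o,np.degrees(th))
for a in ((-.08,-.093),(-.05,-.093),(.05,-.093),(.08,-.093)):
    p=proj("wrist",(*(o+R@a),.025),st); c=int(round(p[0])); r=int(round(p[1])); print(a,p,g[max(r-12,0):r+14,c] if 0<=c<640 else "")
E
```

```text
[0.555  0.0302 0.0341] [ 2.2439  2.1971 -0.0002] 88.7931002960122 0.013000763286124725
tray o [0.5578 0.1632] -1.2068997039878013
(-0.08, -0.093) [137.3028 208.7269] [ 66  72  91 170 220 223 224 224 224 217 126  59  47  48  47  48  48  49
  48  48  48  47  49  47  49  49]
(-0.05, -0.093) [206.2157 208.684 ] [118 116 129 196 221 223 222 223 223 212  87  29  30  29  28  29  29  33
  46  49  48  48  48  48  49  48]
(0.05, -0.093) [435.8268 208.5407] [118 155 224 228 228 228 228 224 180 128 120 120 120 120 121 121 121 131
 178 183 183 183 182 183 182 183]
(0.08, -0.093) [504.6805 208.4978] [ 81 107 199 226 227 227 228 227 224 177 168 168 169 169 168 169 168 168
 169 169 169 168 169 169 168 169]
```

View pics/v11.png

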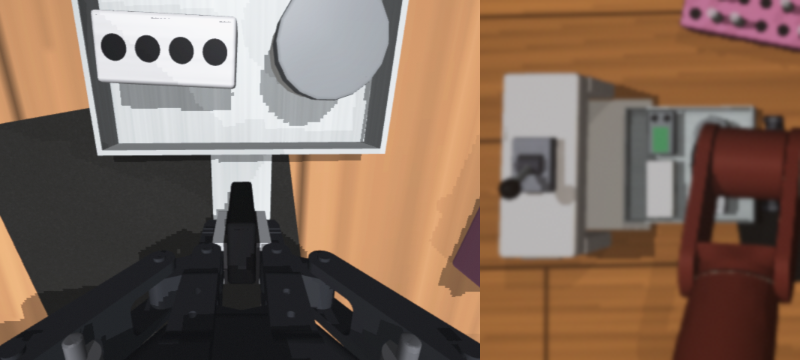

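The block and the pot show in the front half of the tray, with the timer and the slide box behind them. The fin is held and the tray is in line with the hood.

Call:
apply_moves(
  increments=[0,0.004,0,0,0,0,0,0.007,0,0,0,0,0,0.009,0,0,0,0,0.0004,0.009,0,0,0,0,0.0004,0.009,0,0,0,0,0.0004,0.009,0,0,0,0,0.0004,0.009,0,0,0,0,0.0004,0.009,0,0,0,0,0.0004,0.009,0,0,0,0,0.0002,0.009,0,0,0,0,0,0.009,0,0,0,0,0,0.009,0,0,0,0,0,0.006,0,0,0,0,0,0.003,0,0,0,0,0,0,0,0,0,0],
)

```text
time: 34.57
eef_pos: [0.558, 0.1397, 0.0341]
tool_rot: [2.244, 2.195, -0.0]
wrist_force: [0.2, -3.1, 5.0]
width: 0.0131
gripper_force: 59.8
```

Call:
apply_moves(
  increments=[0,0.003,0,0,0,0,0.0004,0.005,0,0,0,0,0.0004,0.005,0,0,0,0,0.0004,0.005,0,0,0,0,0.0002,0.005,0,0,0,0,0,0.005,0,0,0,0,0,0.005,0,0,0,0,0,0.003,0,0,0,0,0,0,0,0,0,0,0,0,0,0,0,0],
)

```text
time: 35.4
eef_pos: [0.5593, 0.1754, 0.0341]
tool_rot: [2.245, 2.194, -0.0]
wrist_force: [0.1, -5.5, 5.3]
width: 0.0131
gripper_force: 59.9
```

Call:
apply_moves(
  increments=[0,0.003,0,0,0,0,0,0.004,0,0,0,0,0,0.004,0,0,0,0,0,0.004,0,0,0,0,0,0.004,0,0,0,0,0,0.003,0,0,0,0,0,0,0,0,0,0,0,0,0,0,0,0],
)

```text
time: 36.07
eef_pos: [0.5594, 0.1973, 0.0341]
tool_rot: [2.245, 2.194, -0.001]
wrist_force: [0.2, -5.4, 5.9]
width: 0.0132
gripper_force: 59.9
```

```bash
cat > edge.py <<'E'
from h import *
st=monitor.read_state(); print(st["eef_pos"],st["tool_rot"],st["wrist_force"]); w=capture("wrist")[:,:,::-1]
import sys; cv2.imwrite(f"pics/{sys.argv[1]}.png",w)
g=cv2.cvtColor(w,cv2.COLOR_BGR2GRAY).astype(int); s=cv2.cvtColor(w,cv2.COLOR_BGR2HSV)[:,:,1].astype(int)
for c in (130,170,210,440,480,510): print(c,"gray",list(g[190:236:2,c]),"sat",list(s[190:236:2,c]))
r=226
print("row sat",[(x,s[r,x]) for x in range(60,640,20)])
E
python3 edge.py w12
```

```text
[0.5594 0.1973 0.0341] [ 2.2448  2.1942 -0.0006] [ 0.1966 -5.3721  5.8818]
130 gray [np.int64(131), np.int64(132), np.int64(131), np.int64(131), np.int64(132), np.int64(136), np.int64(139), np.int64(144), np.int64(160), np.int64(160), np.int64(156), np.int64(150), np.int64(133), np.int64(120), np.int64(109), np.int64(101), np.int64(103), np.int64(100), np.int64(98), np.int64(98), np.int64(100), np.int64(99), np.int64(100)] sat [np.int64(10), np.int64(10), np.int64(10), np.int64(10), np.int64(9), np.int64(7), np.int64(5), np.int64(0), np.int64(11), np.int64(17), np.int64(23), np.int64(26), np.int64(44), np.int64(64), np.int64(80), np.int64(105), np.int64(116), np.int64(121), np.int64(124), np.int64(124), np.int64(123), np.int64(123), np.int64(124)]
170 gray [np.int64(84), np.int64(74), np.int64(74), np.int64(75), np.int64(78), np.int64(128), np.int64(131), np.int64(131), np.int64(157), np.int64(168), np.int64(168), np.int64(168), np.int64(168), np.int64(168), np.int64(169), np.int64(169), np.int64(161), np.int64(85), np.int64(85), np.int64(87), np.int64(85), np.int64(86), np.int64(95)
[... 2999 characters left out ...]
 np.int64(124), np.int64(128), np.int64(126), np.int64(126)]
row sat [(60, np.int64(125)), (80, np.int64(126)), (100, np.int64(127)), (120, np.int64(126)), (140, np.int64(126)), (160, np.int64(125)), (180, np.int64(123)), (200, np.int64(126)), (220, np.int64(124)), (240, np.int64(125)), (260, np.int64(124)), (280, np.int64(125)), (300, np.int64(12)), (320, np.int64(12)), (340, np.int64(10)), (360, np.int64(9)), (380, np.int64(127)), (400, np.int64(126)), (420, np.int64(124)), (440, np.int64(124)), (460, np.int64(123)), (480, np.int64(126)), (500, np.int64(123)), (520, np.int64(126)), (540, np.int64(125)), (560, np.int64(124)), (580, np.int64(123)), (600, np.int64(127)), (620, np.int64(124))]
```

```bash
python3 - <<'E'
from h import *
st=monitor.read_state()
w=cv2.imread("pics/w12.png"); s=cv2.cvtColor(w,cv2.COLOR_BGR2HSV)[:,:,1].astype(int); g=cv2.cvtColor(w,cv2.COLOR_BGR2GRAY).astype(int)
th=2*np.arctan2(st["tool_rot"][1],st["tool_rot"][0])-np.pi/2
R=np.array([[np.cos(th),-np.sin(th)],[np.sin(th),np.cos(th)]]); o=st["eef_pos"][:2]+R@[0,.133]; print(o,np.degrees(th))
L=lambda u,z:(ray("wrist",u,z,st)[:2]-o)@R
print("rim",L((190,206),.025),L((460,206),.025)); print("tile front",L((190,222.7),0),L((460,221.7),0))
for r in (196,204,212,218):
    sat=s[r]>60; a=[x for x in range(1,640) if sat[x]!=sat[x-1]]; print(r,a,[L((x,r),0)[0].round(4) for x in a])
print("row 196 gray",list(map(int,g[196,90:150:3])),list(map(int,g[196,490:560:3])))
E
```

```text
[0.5624 0.3303] -1.3079592922893146
rim [-0.0569 -0.0918] [ 0.0604 -0.0919]
tile front [-0.0673 -0.1064] [ 0.0713 -0.106 ]
196 [127, 515] [np.float64(-0.0973), np.float64(0.0974)]
204 [128, 514] [np.float64(-0.0975), np.float64(0.0976)]
212 [130, 506] [np.float64(-0.0971), np.float64(0.0941)]
218 [131, 506] [np.float64(-0.0971), np.float64(0.0946)]
row 196 gray [104, 99, 95, 94, 93, 91, 91, 91, 90, 89, 89, 88, 97, 138, 130, 108, 58, 61, 71, 75] [71, 72, 70, 72, 73, 73, 127, 146, 138, 100, 99, 100, 100, 101, 154, 155, 153, 152, 151, 150, 149, 148, 146, 146]
```

The tray sits within about 1 mm of centre on the tile and is square to it. Next I release the fin and lift straight up.

Call:
apply_moves(
  increments=[0,0,0,0,0,0,0,0,0,0,0,0,0,0,0,0,0,0,0,0,0,0,0,0,0,0,0,0,0,0,0,0,0,0,0,0,0,0,0.02,0,0,0,0,0,0.035,0,0,0,0,0,0.035,0,0,0,0,0,0.035,0,0,0,0,0,0.035,0,0,0,0,0,0.035,0,0,0,0,0,0.035,0,0,0,0,0,0.035,0,0,0,0,0,0,0,0,0],
  jaw=1,
)

```text
time: 37.37
eef_pos: [0.5616, 0.1992, 0.3084]
tool_rot: [2.241, 2.191, 0.02]
wrist_force: [0.3, 0.7, 2.2]
width: 0.0851
gripper_force: 0.0
```

Call:
apply_moves(
  increments=[0,0,0,0,0,0,-0.017,0.0266,0,0,0,0,-0.017,0.0266,0,0,0,0,-0.017,0.0266,0,0,0,0,-0.017,0.0266,0,0,0,0,-0.017,0.0266,0,0,0,0,0,0,0,0,0,0,0,0,0,0,0,0],
  jaw=-1,
)

```text
time: 38.03
eef_pos: [0.472, 0.332, 0.296]
tool_rot: [-2.243, -2.199, 0.005]
wrist_force: [0.2, -0.1, -0.2]
width: 0.0
gripper_force: 0.0
```

```bash
python3 - <<'E'
from h import *
st=monitor.read_state(); print(st["eef_pos"],st["tool_rot"],st["width"])
b=capture("top")[:,:,::-1]; cv2.imwrite("pics/t13.png",b)
# ball: black blob near predicted
for lean in (-.5,-.4,-.3):
    print(lean,proj("top",(.562-.004+.07*np.sin(lean),.3305,.18+.07*np.cos(lean))))
g=cv2.cvtColor(cv2.imread("pics/top0.png"),cv2.COLOR_BGR2GRAY)
m=cv2.inRange(g[270:300,122:150],0,40); n,l,s,c=cv2.connectedComponentsWithStats(m); print([(s[i],c[i]+[122,270]) for i in range(1,n) if s[i,4]>10])
E
```

```text
[0.472 0.332 0.296] [-2.2428 -2.1988  0.0054] 3.622748747056819e-05
-0.5 [135.8493 285.8095]
-0.4 [135.3377 283.1953]
-0.3 [134.9371 280.4474]
[(array([ 8, 10, 10,  8, 66], dtype=int32), array([134.803 , 283.5758]))]
```

Call:
apply_moves(
  increments=[0,0,-0.022,0,0,0,0,0,-0.022,0,0,0,0,0,-0.022,0,0,0,0,0,0,0,0,0,0,0,0,0,0,0,0.008,0,0,0,0,0,0.008,0,0,0,0,0,0.008,0,0,0,0,0,0.008,0,0,0,0,0,0.008,0,0,0,0,0,0.008,0,0,0,0,0,0.008,0,0,0,0,0,0.008,0,0,0,0,0,0.008,0,0,0,0,0,0.008,0,0,0,0,0],
)

```text
time: 39.33
eef_pos: [0.5543, 0.3312, 0.232]
tool_rot: [2.246, 2.196, -0.001]
wrist_force: [-1.5, -1.3, -1.0]
width: -0.0
gripper_force: 0.5
```

Call:
apply_moves(
  increments=[0.004,0,0,0,0,0,0.004,0,0,0,0,0,0.002,0,0,0,0,0,0,0,0,0,0,0,0,0,0,0,0,0],
)

```text
time: 39.75
eef_pos: [0.5637, 0.3314, 0.2325]
tool_rot: [2.246, 2.196, 0.001]
wrist_force: [0.2, 0.5, 0.3]
width: -0.0002
gripper_force: 0.0
```

```bash
cat > lev.py <<'E'
from h import *
import sys
st=monitor.read_state(); print(st["eef_pos"],st["wrist_force"])
w=capture("wrist")[:,:,::-1]; cv2.imwrite(f"pics/{sys.argv[1]}.png",w)
b=capture("scene")[:,:,::-1]; cv2.imwrite(f"pics/{sys.argv[1]}s.png",b)
for lean in (-.5,0,.3,.4,.5): print(lean,[proj(c,(.562+.07*np.sin(lean),.3305-.0016*0,.18+.07*np.cos(lean)),st).round(1) for c in ("scene","wrist")])
g=cv2.cvtColor(b,cv2.COLOR_BGR2GRAY); m=cv2.inRange(g[125:175,410:470],0,45); n,l,s,c=cv2.connectedComponentsWithStats(m); print("scene dark",[(s[i]+[410,125,0,0,0],c[i]+[410,125]) for i in range(1,n) if s[i,4]>10])
E
python3 lev.py l1
```

```text
[0.5637 0.3314 0.2325] [0.1914 0.5332 0.3346]
-0.5 [array([428.1, 141.4]), array([237.6, 314.9])]
0 [array([437.4, 143.6]), array([316.9, 324.2])]
0.3 [array([442.8, 147.8]), array([367.9, 319. ])]
0.4 [array([444.4, 149.6]), array([383.1, 315.6])]
0.5 [array([445.9, 151.6]), array([396.9, 311.6])]
scene dark [(array([428, 125,  36,  31, 438]), array([443.3973, 135.1826])), (array([428, 164,   7,   4,  14]), array([430.7143, 165.5714]))]
```

Little force so far, so I'll push on in small steps until the stop is felt.

Call:
apply_moves(
  increments=[0.002,0,0,0,0,0,0.002,0,0,0,0,0,0.002,0,0,0,0,0,0,0,0,0,0,0,0,0,0,0,0,0],
)

```text
time: 40.27
eef_pos: [0.5681, 0.3314, 0.2321]
tool_rot: [-2.244, -2.195, 0.005]
wrist_force: [-7.0, -0.5, 2.3]
width: -0.0
gripper_force: 3.2
```

Call:
apply_moves(
  increments=[0.002,0,0,0,0,0,0.001,0,0,0,0,0,0,0,0,0,0,0,0,0,0,0,0,0],
)

```text
time: 40.6
eef_pos: [0.5686, 0.3315, 0.2321]
tool_rot: [-2.241, -2.193, 0.013]
wrist_force: [-14.4, -2.0, 4.7]
width: 0.0001
gripper_force: 7.8
```

Call:
apply_moves(
  increments=[0.002,0,0,0,0,0,0.001,0,0,0,0,0,0,0,0,0,0,0,0,0,0,0,0,0],
)

```text
time: 40.93
eef_pos: [0.569, 0.3315, 0.232]
tool_rot: [-2.237, -2.191, 0.022]
wrist_force: [-24.6, -3.3, 8.8]
width: -0.0001
gripper_force: 12.7
```

The stop is reached at x ≈ 0.568, as computed. Next I back off, rise clear and verify.

Call:
apply_moves(
  increments=[-0.01,0,0,0,0,0,-0.02,0,0,0,0,0,-0.03,0,0,0,0,0,-0.03,-0.01,0.02,0,0,0,-0.02,-0.03,0.03,0,0,0,-0.01,-0.04,0,0,0,0,0,-0.04,0,0,0,0,0,-0.04,0,0,0,0,0,-0.04,0,0,0,0,0,-0.04,0,0,0,0,0,-0.04,0,0,0,0,0,0,0,0,0,0,0,0,0,0,0,0],
)

```text
time: 42.02
eef_pos: [0.4581, 0.0528, 0.2794]
tool_rot: [2.251, 2.19, 0.002]
wrist_force: [0.3, 0.2, -0.2]
width: 0.0001
gripper_force: 0.0
```

```bash
python3 lev.py l2; python3 - <<'E'
from h import *
b=capture("top")[:,:,::-1]; cv2.imwrite("pics/t14.png",b); a=cv2.imread("pics/top0.png")
for lean in (.4,.5): print(lean,proj("top",(.558+.07*np.sin(lean),.3305,.18+.07*np.cos(lean))))
g=cv2.cvtColor(b,cv2.COLOR_BGR2GRAY); m=cv2.inRange(g[240:300,122:150],0,40); n,l,s,c=cv2.connectedComponentsWithStats(m); print("ball",[(s[i],c[i]+[122,240]) for i in range(1,n) if s[i,4]>10])
# bystanders unmoved?
for n,(x,y) in dict(bowl=(394,212),rack=(259,191),reagent=(457,238),red=(326,198),yel=(346,173),teal=(475,279)).items():
    r=cv2.matchTemplate(b,a[y-16:y+16,x-16:x+16],cv2.TM_CCOEFF_NORMED); _,v,_,p=cv2.minMaxLoc(r); print(n,round(v,3),p[0]-x+16,p[1]-y+16)
# tile / pan edges along rows in top view
s=cv2.cvtColor(b,cv2.COLOR_BGR2HSV)[:,:,1].astype(int)
print([(r,list(map(int,g[r,190:216])),list(map(int,s[r,200:214]))) for r in (250,262,285,298)])
E
```

```text
[0.4581 0.0528 0.2794] [ 0.2752  0.1707 -0.19  ]
-0.5 [array([428.1, 141.4]), array([ 519.4, -554.8])]
0 [array([437.4, 143.6]), array([ 650.5, -612.7])]
0.3 [array([442.8, 147.8]), array([ 710.9, -595.2])]
0.4 [array([444.4, 149.6]), array([ 724.4, -581.1])]
0.5 [array([445.9, 151.6]), array([ 734.2, -563.7])]
scene dark [(array([441, 148,   9,   9,  61]), array([444.9016, 151.8525]))]
0.4 [135.485  260.2995]
0.5 [136.0276 257.7025]
ball [(array([ 9, 14, 10,  9, 60], dtype=int32), array([135.6667, 258.0333]))]
bowl 1.0 0 0
rack 1.0 0 0
reagent 1.0 0 0
red 1.0 0 0
yel 1.0 0 0
teal 1.0 0 0
[(250, [100, 100, 99, 99, 99, 100, 97, 93, 83, 67, 68, 103, 128, 133, 129, 113, 88, 71, 73, 92, 106, 109, 109, 109, 109, 109], [18, 24, 25, 24, 26, 44, 90, 142, 165, 165, 166, 165, 165, 165]), (262, [101, 101, 102, 101, 101, 101, 99, 94, 80, 63, 72, 106, 128, 133, 130, 114, 90, 76, 79, 98, 113, 116, 116, 116, 116, 116], [20, 23, 23, 22, 28, 55, 102, 148, 161, 162, 163, 164, 164, 163]), (285, [97, 97, 97, 97, 97, 96, 92, 88, 73, 63, 90, 119, 131, 133, 127, 103, 77, 75, 93, 107, 110, 109, 110, 109, 110, 109], [22, 23, 23, 22, 27, 60, 128, 162, 167, 166, 165, 166, 164, 166]), (298, [86, 87, 86, 87, 87, 86, 86, 81, 68, 69, 104, 128, 133, 131, 118, 92, 67, 67, 83, 95, 98, 99, 99, 99, 100, 99], [21, 21, 22, 23, 29, 66, 130, 162, 165, 164, 166, 164, 164, 164])]
```

```bash
python3 -c "
from rig import ctrl; print(ctrl.sign_off())"
```

```text
the job is handed in; nothing more can be done
None
```

The job is done and handed in: the tray, holding the slide box, pot, block and timer (no forceps were on the bench), is back squarely on the white tile, the switch lever is fully over, and the bystanders have not moved.

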